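# Hold a thermocouple centred in a tube furnace

### The arm

A 6-joint arm with a two-finger parallel gripper is mounted at the origin on a cart in front of the work surface, level with it; the furniture and walls round the work are solid. World frame = base frame: x ahead of the robot, y to its left, z up, the work surface at z = 0. Lengths are in m, angles in rad, forces in N, time in s.
With the tool pointing down it reaches from about 0.425 to 0.925 m from the base axis. Payload 12.5 kg.
Tool frame: the origin (TCP) lies midway between the tips of the shut fingers; the grasp point (between the pads) lies bot.grip_point_offset behind it (bot.grip_point_offset is the distance from the TCP to the grasp point, in m); z points along the fingers, y is the line along which they close (so a half turn about z gives the same grasp; the last joint's range is limited). The gripper opens to 85 mm and grips with 20 to 120 N. Pads are 22 mm wide; open, the fingers measure 114 mm over their backs; the gripper's body (76 mm by 85 mm) begins 54 mm behind the grasp point. The pads swing forward as they close: fully open they stand 13 mm farther back than shut.
Start: joints at [0.994, 0.491, 1.559, -0, 1.092, -0.106], TCP at [0.283, 0.557, 0.231] pointing down, gripper open.
Joint ranges: [-3.1, 3.1], [-0.84, 2.19], [0.05, 2.79], [-1.13, 4.28], [0.06, 2.93], [-2.69, 2.69]. Speed limits (rad/s): [2.22, 2.22, 2.79, 3.14, 3.14, 3.14].

### API

Orientations are given as a rotation vector (axis times angle).
In Python, from plant import bot gives the robot as it stands.
- The arm moves only by the tool nudge_tcp, called after "Emit:" as name(argument=value, ...) on one line, values as JSON. Schema: {"type":"object","properties":{"motion":{"type":"object","properties":{"aperture":{"type":"array","items":{"type":"number"},"minItems":1,"maxItems":20},"x":{"type":"array","items":{"type":"number"},"minItems":1,"maxItems":20},"y":{"type":"array","items":{"type":"number"},"minItems":1,"maxItems":20},"z":{"type":"array","items":{"type":"number"},"minItems":1,"maxItems":20},"ax":{"type":"array","items":{"type":"number"},"minItems":1,"maxItems":20},"ay":{"type":"array","items":{"type":"number"},"minItems":1,"maxItems":20},"az":{"type":"array","items":{"type":"number"},"minItems":1,"maxItems":20}},"additionalProperties":false,"required":["aperture","x","y","z","ax","ay","az"]},"only":{"type":"string"},"quiet":{"type":"boolean"},"lines":{"type":"string"}},"required":["motion"],"additionalProperties":false}. motion is an object with one list for each field, all of the same length, 1 to 20, a row being the entries at one place: aperture (the finger opening in m), x, y, z (the shift in m), ax, ay, az (a rotation vector in rad); each row shifts and turns the commanded pose from where the row before left it, along the tool's axes as they then stand; what a row does not reach is not made up. A row lasts 1/10 s, in which the tool goes at most 0.05 m and 0.15 rad, less where a joint would pass 70% of its speed; a pose out of reach is approached as far as the arm can. The fingers move at their own pace and stop on an object; the grip force is fixed at half the most. Time passes only in rows, so rows that do not move let the fingers close. The tool returns the time, the measured TCP pose, the force, the opening and the grip force at its end. only (a regular expression) keeps the lines of the reply that match it, lines (a string "A,B") keeps lines A to B, and quiet returns only ok. Input that does not fit is refused with a message, and nothing moves.
- bot.read_state(): the state, without advancing time (a new reading comes with each control period).
- bot.camera(name): name is "scene" or "top" or "wrist"; returns the picture (480x640x3 uint8, blue, green, red); there is no depth.
- bot.get_calibration(name): a dict with "fov_y" (degrees; the focal length in pixels is half the picture's height over the tangent of half this angle, whatever the lens; pixels are square), "cx", "cy" (the principal point, pixels), "D" ([k1, k2, p1, p2, k3] as OpenCV has them; the pictures are not rectified), "position" and "attitude" of the camera in the world. Camera axes: x right, y up, looking along -z (the intrinsics and any distortion apply to the point x, -y, -z); pixel columns grow to the right and rows downward; lengths in m; the calibration is good to about 2 mm. A picture is of the moment at which its call begins: read the wrist's pose just before it. get_calibration takes no time and is no camera call; for the wrist camera it gives the pose at the moment of the call.
- bot.job_done(): hands the job in; it is judged then, once.
The state is a dict: "clock": time; "qpos": joint angles; "qd": joint speeds; "effort": joint torques, N m; "tcp_pos": TCP position; "tcp_rot": TCP orientation; "ft_force": force on the tool from outside, world axes, zero at the start; "moment": the same for the moment, N m; "finger_gap": finger opening in m; "finger_force": force on a finger pad.
Only numpy, scipy, OpenCV 4.12 (cv2) and the standard library are available. Lean on these libraries where they do the work, as an engineer would, in place of code of your own. Each camera call takes 0.05 s, during which the arm holds its last target. There are 200 camera calls.

### The job

Swing the round steel cover on top of the small cold tube furnace well aside, clear of the tube's mouth. Then take the thermocouple probe by its grip out of its stand and lower its rod down the middle of the furnace's fragile ceramic tube, without ever touching the tube, the cover or any other part of the furnace with the probe, until the small steel collar on the rod is level with the rim of the tube. Finish while still holding the probe there, upright, still and centred in the tube so that a colleague can clamp it, and leave the crucibles, the weighing boat and the combustion vessel where they are.

Things in the scene. Friction and masses are not known exactly. Their poses are not given: they have to be found in the camera images.
- furnace: small tube furnace, a white box 150 x 150 mm, fixed; top plate at 114 mm, grey control panel on its front (-x of its frame). Origin: centre of its underside on the worktop, z up. In its middle an upright ceramic tube, open at the top: bore 24 mm, wall 5 mm, rim 120 mm above the worktop, closed floor 16 mm above the worktop (104 mm deep).
- tube_mouth (a point): centre of the open mouth of the furnace's ceramic tube, on the bore's axis and level with its rim (120 mm above the worktop); same axes as the furnace.
- cover (a joint): steel cover disc of the furnace tube, 48 mm diameter, 3 mm thick, 2 mm above the rim, on an arm swinging level about a post. In rad: 0 = centred over the tube (closed), 1.57 = stop, fully aside over the furnace's +y edge; positive is clockwise seen from above. Starts at 0 to 0.25. Friction alone (0.06 N m, about 1 N at the knob) keeps it where it is left; no spring.
- cover_knob (a point): middle of the black knob that stands on the centre of the cover disc: 16 mm diameter, round, 19 mm high, from 128 to 147 mm above the worktop (this point at 138 mm); when aside it still stands 27 mm higher than the tube's rim; the disc's upper face is at 125 mm. It is 63.6 mm from cover_hinge.
- cover_hinge (a point): axis of the cover's upright hinge, on the furnace's top plate at +45, +45 mm from the tube's axis in the furnace's frame, 122 mm above the worktop. The hinge boss round it is 20 mm in diameter, its top 132 mm above the worktop.
- stand: parking stand of the probe, fixed: round dark foot of 84 mm diameter, 12 mm thick, with an upright aluminium tube in its middle, 17 mm outside, 10 mm bore, open top 108 mm above the worktop. Origin: centre of its underside, on the tube's axis, z up.
- probe: thermocouple probe, 210 mm long, about 0.09 kg, loose. Origin: tip of its rod; z along the rod to the grip. From the tip: steel rod 7 mm diameter to 130 mm, with a 14 mm diameter collar at 92-98 mm; cone; round grey grip 20 mm diameter at 142-198 mm; black cap 25 mm to 210 mm. Starts upright in the stand, collar on the stand tube's top, tip 16 mm above the worktop; lift straight up 95 mm or more.
- probe_collar (a point): centre of the steel collar on the probe's axis, 95 mm above its tip.
- probe_grip (a point): centre of the probe's round grip on its axis, 176 mm above its tip; the place to take it, 20 mm wide from any side; the cap ends 34 mm above this point.
- crucible_1: small metal crucible, 27 mm diameter, 14 mm high, standing on the worktop; leave it alone. Origin: centre of its underside.
- crucible_2: another small metal crucible, 27 mm diameter, 14 mm high; leave it alone. Origin: centre of its underside.
- weigh_boat: white weighing boat, 62 x 62 x 14 mm; leave it alone. Origin: centre of its underside.
- vessel_a: tall steel combustion vessel, 80 mm diameter, 202 mm high; leave it alone. Origin: centre of its underside.

How it is judged:
On the way, in this order (a step that is already met when the one before it is completed fails the run):
1. the cover is swung clear of the tube's mouth while the probe still stands in its stand (value of joint cover above 0.9 rad and horizontal distance between probe and stand below 0.01 m and height (world z) of probe below 0.03 m), for 0.2 s.
2. the probe is drawn out of its stand, upright in the fingers (height (world z) of probe above 0.112 m and angle between probe's own z axis and vertical below 0.26 rad and contact force between the fingers and probe above 1 N), for 0.1 s.
3. the rod has entered the mouth of the furnace tube from above (z of probe in the frame of tube_mouth below -0.01 m and horizontal distance between probe and tube_mouth below 0.009 m), for 0.1 s.
At the end, for the whole second after the job is handed in: Probe held still, touching only the fingers: collar level with the rim within 6 mm and within 3 mm of the tube axis, tip within 4 mm of it, upright within 0.06 rad; cover aside by over 0.9 rad; crucibles, weighing boat and vessel within 30 mm of their places (z of probe_collar in the frame of tube_mouth between -0.006 and 0.006 m and horizontal distance between probe_collar and tube_mouth below 0.003 m and horizontal distance between probe and tube_mouth below 0.004 m and angle between probe's own z axis and vertical below 0.06 rad and contact force between probe and furnace below 0.2 N and contact force between the fingers and probe above 1 N and linear speed of probe below 0.01 m/s and value of joint cover above 0.9 rad and not (distance of crucible_1 from where it was at the start of the episode above 0.03 m) and not (distance of crucible_2 from where it was at the start of the episode above 0.03 m) and not (distance of weigh_boat from where it was at the start of the episode above 0.03 m) and not (distance of vessel_a from where it was at the start of the episode above 0.03 m)); the arm keeps its last pose, push and grip.
It fails at once if the probe touches the furnace, its tube or its cover (contact force between probe and furnace above 0.5 N).
It fails at once if a bystander (crucible, weighing boat, combustion vessel) is pushed away or knocked over (distance of any of crucible_1, crucible_2, weigh_boat, vessel_a from where it was at the start of the episode above 0.03 m or angle between vessel_a's own z axis and vertical above 0.3 rad).
It also fails if it takes over 72 s, if anything falls off the work surface, if the arm or the gripper's body presses on something with over 40 N, if the wrist force passes 120 N, or if a joint passes its speed limit or range.

## Working session

There is one attempt and no reset: what is moved stays moved. The work goes in short steps, Python scripts to look and compute and a tool call to move; the robot and the scene stay as the last step left them, time stands still between calls to the robot, and variables do not carry over. Pictures are saved under pics/ and viewed, at most 13 in all, crops included, and the job is handed in when it is done.

```bash
ls; mkdir -p pics; cat > h.py <<'E'
import numpy as np,cv2
from scipy.spatial.transform import Rotation as R
from plant import bot
def cal(n):
    c=bot.get_calibration(n); f=240/np.tan(np.radians(c["fov_y"])/2)
    K=np.array([[f,0,c["cx"]],[0,f,c["cy"]],[0,0,1]]); a=np.array(c["attitude"],float)
    Rm=a if a.shape==(3,3) else (R.from_rotvec(a) if a.size==3 else R.from_quat(a)).as_matrix()
    return K,np.array(c["D"],float),np.array(c["position"],float),Rm
def ray(C,u,v):
    K,D,p,Rm=C; q=cv2.undistortPoints(np.array([[[u,v]]],float),K,D).ravel()
    return p,Rm@np.array([q[0],-q[1],-1.])
def onz(C,u,v,z):
    p,d=ray(C,u,v); return p+d*(z-p[2])/d[2]
def proj(C,P):
    K,D,p,Rm=C; q=(np.atleast_2d(P)-p)@Rm; q=q*[1,-1,-1]
    return cv2.projectPoints(q,np.zeros(3),np.zeros(3),K,D)[0].reshape(-1,2)
E
python3 - <<'E'
from h import *
for n in("scene","top","wrist"):
    print(n,bot.get_calibration(n)); cv2.imwrite(f"pics/{n}0.png",bot.camera(n))
s=bot.read_state();print(s,bot.grip_point_offset)
E
```

```text
pics
plant.py
scene {'fov_y': 57.66762648098899, 'cx': 306.76121363864974, 'cy': 230.6690804828885, 'D': array([0.01062407, 0.        , 0.        , 0.        , 0.        ]), 'position': array([ 0.07264685, -0.84618452,  0.52205255]), 'attitude': array([ 1.12608214, -0.32250864, -0.53259956])}
top {'fov_y': 56.16543545303691, 'cx': 314.2631041209381, 'cy': 236.0925455247034, 'D': array([-0.10427923,  0.        ,  0.        ,  0.        ,  0.        ]), 'position': array([ 0.48574604, -0.09783053,  1.1599201 ]), 'attitude': array([ 0.04591252, -0.07541555, -1.54138854])}
wrist {'fov_y': 63.18993430894681, 'cx': 324.5995217813626, 'cy': 233.64209965842517, 'D': array([0.02088846, 0.        , 0.        , 0.        , 0.        ]), 'position': array([0.21272078, 0.59361402, 0.37279422]), 'attitude': array([-0.28053369, -0.17236534,  1.09017386])}
{'clock': 0.15, 'qpos': array([ 9.94445767e-01,  4.91387641e-01,  1.55931455e+00, -1.68578521e-05,
        1.09168446e+00, -1.05574222e-01]), 'qd': array([-1.08159235e-04, -2.29317886e-03, -3.40191919e-03, -3.58680527e-05,
        1.59818327e-03, -1.41153537e-04]), 'effort': array([ 2.17897243e-03, -6.18702149e+01, -2.61693746e+01, -1.08292279e-04,
        3.19042018e-03, -9.49454420e-05]), 'tcp_pos': array([0.28336592, 0.5568887 , 0.23088101]), 'tcp_rot': array([-7.32613142e-01, -3.05471789e+00,  1.18318114e-03]), 'ft_force': array([ 0.23346159, -0.51359116,  0.12942067]), 'moment': array([-0.03846242,  0.05393785,  0.06351451]), 'finger_force': 0.0, 'finger_gap': 0.08530346298489389} 0.0187
```

View pics/top0.png

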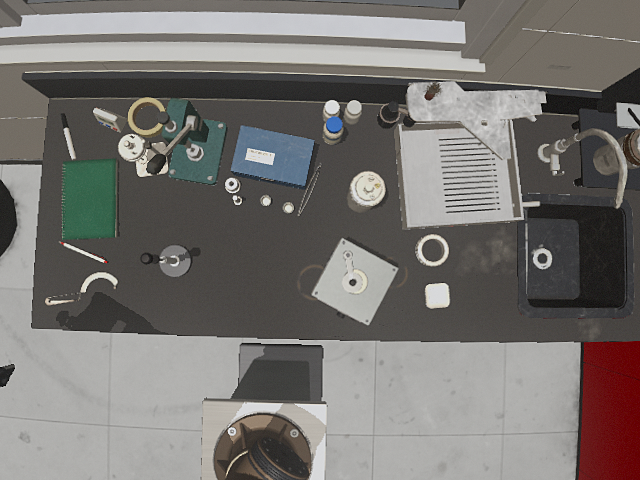

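View pics/scene0.png

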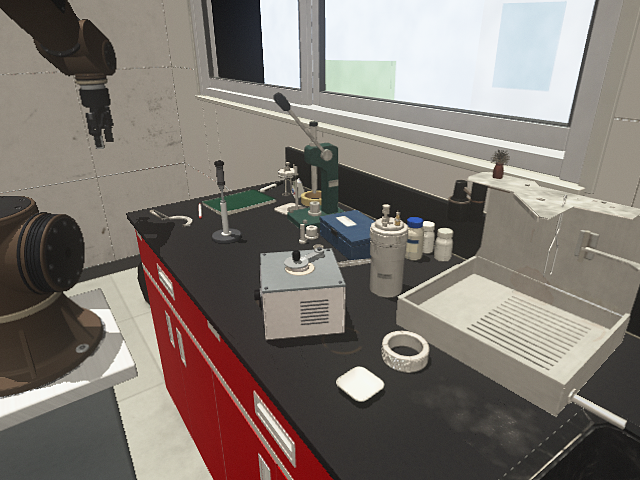

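Top view: the furnace plate is centred near (355,282), with the hinge at about (348,256) and the knob at about (353,283). The stand foot is near (175,261) and the probe cap near (147,258). The scene view shows the same layout: probe at about (220,165–240), knob at about (296,257), vessel at about (388,255).

```bash
python3 - <<'E'
from h import *
t=cv2.imread("pics/top0.png");s=cv2.imread("pics/scene0.png")
def crop(i,x,y,w,h,k): return cv2.resize(i[y:y+h,x:x+w],None,fx=k,fy=k,interpolation=cv2.INTER_CUBIC)
a=crop(t,300,230,110,100,4);b=crop(t,135,235,70,50,5)
c=crop(s,250,235,100,60,4);d=crop(s,200,155,60,90,3)
o=np.zeros((600,800,3),np.uint8)
for im,x,y in((a,0,0),(b,445,0),(c,0,0),(d,445,255)):
    if im is c: im=crop(s,255,240,80,45,5);x,y=0,400;im=im[:200]
    o[y:y+im.shape[0],x:x+im.shape[1]]=im
cv2.imwrite("pics/c1.png",o)
C=cal("top");print(proj(C,[[.283,.557,.231],[.5,0,0]]))
g=cv2.cvtColor(t,cv2.COLOR_BGR2GRAY)
m=np.zeros_like(g);m[225:335,300:410]=(g[225:335,300:410]>125)*255
cs=max(cv2.findContours(m,0,1)[0],key=cv2.contourArea)
h=cv2.convexHull(cs);print(cv2.contourArea(h),cv2.approxPolyDP(h,6,True).reshape(-1,2),cv2.minAreaRect(h))
# foot ellipse
m=np.zeros_like(g);m[235:290,150:200]=((g[235:290,150:200]>90))*255
for q in cv2.findContours(m,0,1)[0]:
    if cv2.contourArea(q)>30: print(cv2.contourArea(q),cv2.fitEllipse(cv2.convexHull(q)))
E
```

```text
[[ -2.37279808 354.90483117]
 [267.43023626 264.25504679]]
4262.5 [[342 238]
 [397 268]
 [368 324]
 [312 295]] ((354.3396301269531, 281.6423034667969), (65.83698272705078, 65.9468994140625), 28.442928314208984)
671.0 ((174.38526916503906, 260.51708984375), (31.152185440063477, 31.951202392578125), 15.74987506866455)
```

View pics/c1.png

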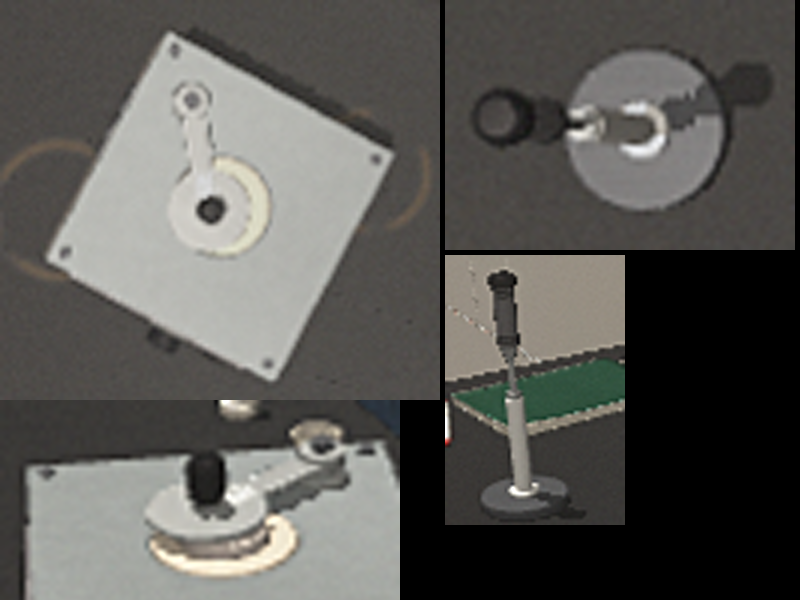

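Crops: the cover is nearly closed, offset slightly to the left of the tube in the top view. The +x+y furnace corner (hinge side) is at the top of the plate, near (342,238). The panel is at lower left, and the probe stands upright in its stand.

```bash
python3 - <<'E'
from h import *
C=cal("top");S=cal("scene")
cor=np.array([onz(C,u,v,.114) for u,v in((342,238),(397,268),(368,324),(312,295))])
# sharpened with minAreaRect
box=cv2.boxPoints(((354.34,281.64),(65.84,65.95),28.44)); print(box)
F=np.mean([onz(C,u,v,.114) for u,v in box],0)
print("corners",cor.round(4),"F",F, cor.mean(0))
for i in range(4): print(np.linalg.norm(cor[i]-cor[(i+1)%4]))
ex=(cor[0]-cor[3])+(cor[1]-cor[2]);yaw=np.arctan2(ex[1],ex[0]);print("yaw",yaw)
Rz=R.from_euler('z',yaw); print("hinge pred",F+Rz.apply([.045,.045,0]))
print("hinge meas",onz(C,300+191/4,230+99/4,.132),"knob top",onz(C,300+210/4,230+209/4,.147))
print("foot",onz(C,174.39,260.52,.012),"cap top",onz(C,135+57/5,235+117/5,.226), "tubetop",onz(C,135+137/5-.0,235+127/5,.108))
# scene view: cap top & foot
print("cap scene",ray(S,200+57/3,155+28/3))
g=cv2.cvtColor(cv2.imread("pics/scene0.png"),cv2.COLOR_BGR2GRAY)
print("scene knob top", onz(S,255+207/5,240+55/5,.147))
print("proj stand base,tube top, cap top in scene", proj(S,[[*onz(C,174.39,260.52,.012)[:2],z] for z in(.012,.108,.226)]))
# bystanders
for n,u,v,z in(("c1",265,200,.014),("c2",288,207,.014),("boat",437,295,.014),("vessel",368,188,.202)): print(n,onz(C,u,v,z).round(3))
E
```

Emit:
nudge_tcp(motion={"aperture": [0,0,0,0,0,0,0,0,0,0,0,0,0,0,0,0,0],"x": [-0.015,-0.03,-0.03,-0.03,-0.03,-0.03,-0.03,-0.03,-0.03,-0.03,-0.03,-0.03,-0.03,-0.03,-0.015,0,0],"y": [-0.012,-0.025,-0.025,-0.025,-0.025,-0.025,-0.025,-0.025,-0.025,-0.025,-0.025,-0.025,-0.025,-0.025,-0.012,0,0],"z": [-0.01,-0.01,-0.01,-0.01,-0.01,-0.01,-0.01,-0.01,-0.01,-0.01,0,0,0,0,0,0,0],"ax": [0,0,0,0,0,0,0,0,0,0,0,0,0,0,0,0,0],"ay": [0,0,0,0,0,0,0,0,0,0,0,0,0,0,0,0,0],"az": [0,0,0,0,0,0,0,0,0,0,0,0,0,0,0,0,0]})

```text
clock: 1.85
tcp_pos: [0.499, 0.055, 0.3314]
tcp_rot: [-0.735, -3.054, -0.0]
ft_force: [0.3, -0.2, -0.8]
finger_gap: 0.0004
finger_force: 0.0
```

Emit:
nudge_tcp(motion={"aperture": [0,0,0,0,0,0,0,0,0,0,0],"x": [-0.005,-0.01,-0.01,-0.01,-0.01,-0.01,-0.01,-0.01,-0.005,0,0],"y": [-0.017,-0.036,-0.036,-0.036,-0.036,-0.036,-0.036,-0.036,-0.017,0,0],"z": [0,0,0,0,0,0,0,0,0,0,0],"ax": [0,0,0,0,0,0,0,0,0,0,0],"ay": [0,0,0,0,0,0,0,0,0,0,0],"az": [0,0,0,0,0,0,0,0,0,0,0]})

```text
clock: 2.95
tcp_pos: [0.441, -0.2347, 0.3314]
tcp_rot: [-0.732, -3.055, -0.001]
ft_force: [0.4, 0.2, 0.3]
finger_gap: -0.0002
finger_force: 0.0
```

```bash
python3 - <<'E'
from h import *
c=bot.get_calibration("wrist");print(c["position"],c["attitude"]);np.save("w1.npy",np.r_[c["position"],c["attitude"]])
cv2.imwrite("pics/w1.png",bot.camera("wrist"))
E
```

```text
[ 0.37024624 -0.19813071  0.47337798] [-0.2797457  -0.17359938  1.0901799 ]
```

View pics/w1.png

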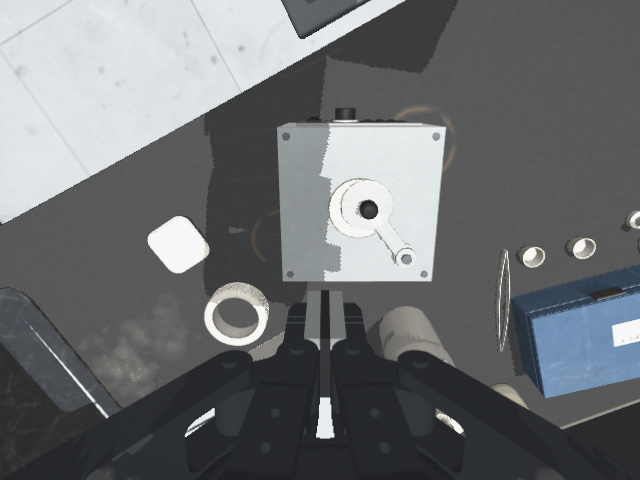

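The wrist view shows the furnace plate corners at about (278,126), (445,126), (437,281) and (283,281). The knob is at (369,209), the hinge at (405,258), and the closed fingers are at about (325,300).

```bash
python3 - <<'E'
from h import *
C=cal("wrist")
co=np.array([onz(C,u,v,.114) for u,v in((278,126),(445,126),(437,281),(283,281))])
print(co.round(4),co.mean(0).round(4)); 
for i in range(4): print(np.linalg.norm(co[i]-co[(i+1)%4]).round(4))
e=co[2]-co[1]+co[3]-co[0];print(np.arctan2(e[1],e[0]))
print("knob",onz(C,369,208,.147),"hinge",onz(C,405,258,.132))
E
```

```text
[[ 0.3661 -0.2414  0.114 ]
 [ 0.4334 -0.1095  0.114 ]
 [ 0.5703 -0.172   0.114 ]
 [ 0.5001 -0.3101  0.114 ]] [ 0.4675 -0.2083  0.114 ]
0.1481
0.1505
0.155
0.1505
-0.4508558421071076
knob [ 0.46146453 -0.20069561  0.147     ] hinge [ 0.52477599 -0.1911125   0.132     ]
```

Emit:
nudge_tcp(motion={"aperture": [0,0,0,0,0,0,0,0,0],"x": [0,0,0,0,0,0,0,0,0],"y": [0,0,0,0,0,0,0,0,0],"z": [0.02,0.04,0.04,0.04,0.03,0.017,0.009,0,0],"ax": [0,0,0,0,0,0,0,0,0],"ay": [0,0,0,0,0,0,0,0,0],"az": [0,0,0,0,0,0,0,0,0]})

```text
clock: 3.9
tcp_pos: [0.4416, -0.2354, 0.1361]
tcp_rot: [0.731, 3.054, -0.0]
ft_force: [-0.0, -0.1, 0.4]
finger_gap: 0.0002
finger_force: 0.0
```

Emit:
nudge_tcp(motion={"aperture": [0,0,0,0,0,0,0,0,0,0,0,0,0],"x": [0,0,0,0,0,0,0,0,0,0,0,0,0],"y": [0.008,0.008,0.008,0.008,0.008,0.008,0.008,0.008,0.008,0.008,0.005,0,0],"z": [0,0,0,0,0,0,0,0,0,0,0,0,0],"ax": [0,0,0,0,0,0,0,0,0,0,0,0,0],"ay": [0,0,0,0,0,0,0,0,0,0,0,0,0],"az": [0,0,0,0,0,0,0,0,0,0,0,0,0]})

```text
clock: 5.2
tcp_pos: [0.4795, -0.1597, 0.1352]
tcp_rot: [-0.732, -3.055, -0.0]
ft_force: [-0.1, -0.5, -1.4]
finger_gap: -0.0
finger_force: 0.0
```

```bash
python3 - <<'E'
from h import *
t=bot.camera("top");s=bot.camera("scene");cv2.imwrite("pics/t2.png",t)
o=np.hstack([cv2.resize(t[220:340,290:420],(520,480),interpolation=2),cv2.resize(s[210:330,240:310],(280,480),interpolation=2)])
cv2.imwrite("pics/c2.png",o)
E
```

```text
(no output)
```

View pics/c2.png

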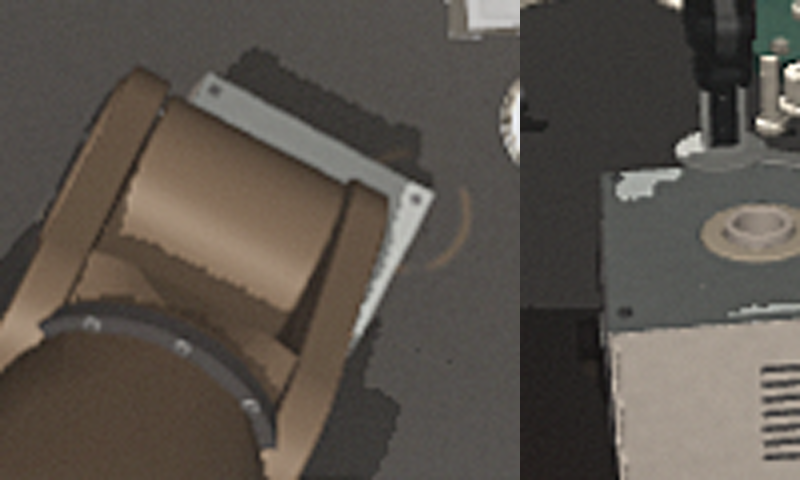

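The cover now sits aside behind the fingers and the tube mouth is exposed. I'll rise and measure it.

Emit:
nudge_tcp(motion={"aperture": [0,0,0,0,0,0,0,0,0,0],"x": [0,0,0,0,0,0,0,0,0,0],"y": [-0.015,-0.02,-0.025,-0.025,0,0,0,0,0,0],"z": [0,-0.01,-0.03,-0.04,-0.04,-0.04,-0.03,0,0,0],"ax": [0,0,0,0,0,0,0,0,0,0],"ay": [0,0,0,0,0,0,0,0,0,0],"az": [0,0,0,0,0,0,0,0,0,0]})

```text
clock: 6.3
tcp_pos: [0.4404, -0.2358, 0.3241]
tcp_rot: [-0.733, -3.053, -0.001]
ft_force: [-0.4, 0.2, 0.1]
finger_gap: -0.0002
finger_force: 0.0
```

```bash
python3 - <<'E'
from h import *
c=bot.get_calibration("wrist");np.savez("w3.npz",p=c["position"],a=c["attitude"])
w=bot.camera("wrist");cv2.imwrite("pics/w3.png",w);cv2.imwrite("pics/s3.png",bot.camera("scene"));cv2.imwrite("pics/t3.png",bot.camera("top"))
o=cv2.resize(w[100:290,260:470],None,fx=3,fy=3,interpolation=2)
cv2.imwrite("pics/c3.png",o)
E
```

```text
(no output)
```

View pics/c3.png

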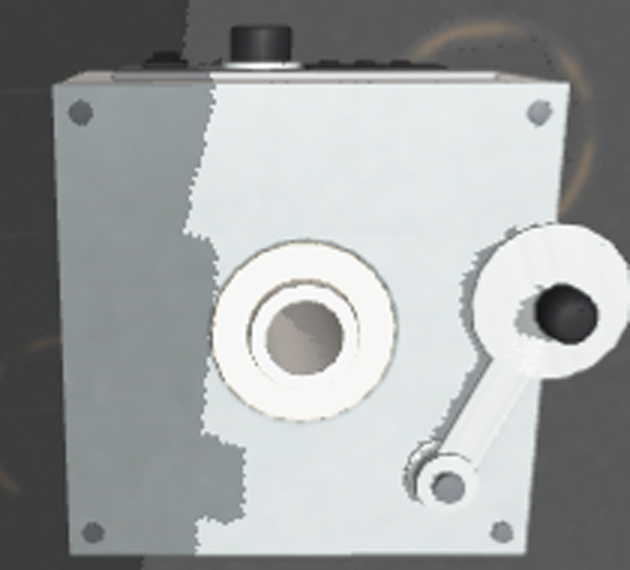

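```bash
cat >> h.py <<'E'
def calw(f):
    K,D,_,_=cal("wrist");z=np.load(f);return K,D,z["p"],R.from_rotvec(z["a"]).as_matrix()
def bore(im,C,guess,lo,z=.12,r=18,dark=True):
    u,v=np.round(proj(C,guess)[0]).astype(int)
    g=cv2.cvtColor(im,cv2.COLOR_BGR2GRAY)[v-r:v+r+1,u-r:u+r+1]
    g=cv2.resize(g,None,fx=4,fy=4,interpolation=cv2.INTER_CUBIC)
    m=(g<lo).astype(np.uint8)*255
    n,l,st,ce=cv2.connectedComponentsWithStats(m)
    k=l[g.shape[0]//2,g.shape[1]//2]
    if k==0: k=1+np.argmin([np.hypot(*(c-g.shape[0]/2)) for c in ce[1:]])
    q=max(cv2.findContours((l==k).astype(np.uint8),0,1)[0],key=cv2.contourArea)
    e=cv2.fitEllipse(cv2.convexHull(q)); uv=(np.array(e[0])-1.5)/4+[u-r,v-r]
    return uv,np.array(e[1])/4,onz(C,*uv,z)
E
python3 - <<'E'
from h import *
g0=[.466,-.211,.12]
W=calw("w3.npz");w=cv2.imread("pics/w3.png")
for lo in(190,205,220): print("w",bore(w,W,g0,lo))
t=cv2.imread("pics/t3.png");s=cv2.imread("pics/s3.png")
for n,im in(("top",t),("scene",s)):
    C=cal(n);u,v=np.round(proj(C,g0)[0]).astype(int);print(n,u,v)
    print(cv2.cvtColor(im,6)[v-10:v+11,u-12:u+13])
    for lo in(150,180,200,215): print(bore(im,C,g0,lo,r=12))
E
```

```text
w (array([361.24742699, 212.25805473]), array([24.81261253, 26.12269211]), array([ 0.46633314, -0.21016118,  0.12      ]))
w (array([361.21082878, 212.21662903]), array([25.11450195, 26.51572609]), array([ 0.4662825 , -0.21017424,  0.12      ]))
w (array([361.1705265 , 212.22527504]), array([25.53341103, 26.87392426]), array([ 0.46627309, -0.21021061,  0.12      ]))
top 354 281
[[192 193 191 195 188 161 176 212 225 224 222 222 220 220 221 222 223 221
  209 191 170 172 188 190 189]
 [192 192 192 183 161 179 211 224 221 220 221 221 223 221 221 220 221 221
  223 219 194 164 165 189 189]
 [192 193 186 160 184 221 222 221 221 224 224 218 202 201 207 220 222 221
  220 222 220 205 178 175 190]
 [193 191 173 173 222 224 220 222 219 199 187 195 185 198 193 199 194 211
  222 221 221 224 204 152 186]
 [194 185 164 209 224 221 222 218 189 167 185 205 221 234 223 206 192 194
  207 223 221 223 214 180 166]
 [192 183 192 226 220 222 218 190 172 214 232 217 197 200 202 213 227 216
  200 221 225 223 224 209 169]
 [183 174 217 222 220 223 206 159 217 224 203 185 134 102 107 148 200 217
  188 202 208 2
[... 1414 characters left out ...]
 226 226 225 205 138  58  90  85  66  66
   56  52  48  48  52  46  51]]
(array([359.84302521, 285.87272835]), array([15.09076023, 20.79416847]), array([ 0.45463646, -0.22477523,  0.12      ]))
(array([351.74462128, 279.27688217]), array([1.77371681, 3.37024617]), array([ 0.46935194, -0.20566068,  0.12      ]))Traceback (most recent call last):
  File "<stdin>", line 9, in <module>
  File "h.py", line 28, in bore
    e=cv2.fitEllipse(cv2.convexHull(q)); uv=(np.array(e[0])-1.5)/4+[u-r,v-r]
cv2.error: OpenCV(4.12.0) /io/opencv/modules/imgproc/src/shapedescr.cpp:361: error: (-201:Incorrect size of input array) There should be at least 5 points to fit the ellipse in function 'fitEllipseNoDirect'
```

Emit:
nudge_tcp(motion={"aperture": [0.07,0.07,0.07,0.07,0.07,0.07,0.07,0.07,0.07,0.07,0.07,0.07,0.07,0.07,0.07],"x": [0.007,0.0145,0.0145,0.0145,0.0145,0.0145,0.0145,0.0145,0.0145,0.0145,0.0145,0.0145,0.007,0,0],"y": [0.017,0.036,0.036,0.036,0.036,0.036,0.036,0.036,0.036,0.036,0.036,0.036,0.017,0,0],"z": [0,0,0,0,0,0,0,0,0,0,0,0,0,0,0],"ax": [0,0,0,0,0,0,0,0,0,0,0,0,0,0,0],"ay": [0,0,0,0,0,0,0,0,0,0,0,0,0,0,0],"az": [0,0,0,0,0,0,0,0,0,0,0,0,0,0,0]})

```text
clock: 7.95
tcp_pos: [0.4813, 0.2261, 0.3246]
tcp_rot: [-0.731, -3.054, 0.001]
ft_force: [0.9, -0.3, -0.6]
finger_gap: 0.07
finger_force: 0.0
```

```bash
python3 - <<'E'
from h import *
c=bot.get_calibration("wrist");np.savez("w4.npz",p=c["position"],a=c["attitude"])
w=bot.camera("wrist");cv2.imwrite("pics/w4.png",w);cv2.imwrite("pics/s4.png",bot.camera("scene"));cv2.imwrite("pics/t4.png",bot.camera("top"))
g0=[.466,-.211,.12];C=cal("top")
for lo in(190,200,205): print(bore(cv2.imread("pics/t4.png"),C,g0,lo,r=11))
E
```

```text
(array([355.0515852 , 281.31344128]), array([10.33203506, 10.4135561 ]), array([ 0.46485673, -0.21343092,  0.12      ]))
(array([355.04460049, 281.33027267]), array([10.5748291 , 10.73601532]), array([ 0.46481756, -0.21341561,  0.12      ]))
(array([355.04016304, 281.30758572]), array([10.82771206, 10.85372448]), array([ 0.46486955, -0.21340414,  0.12      ]))
```

View pics/w4.png

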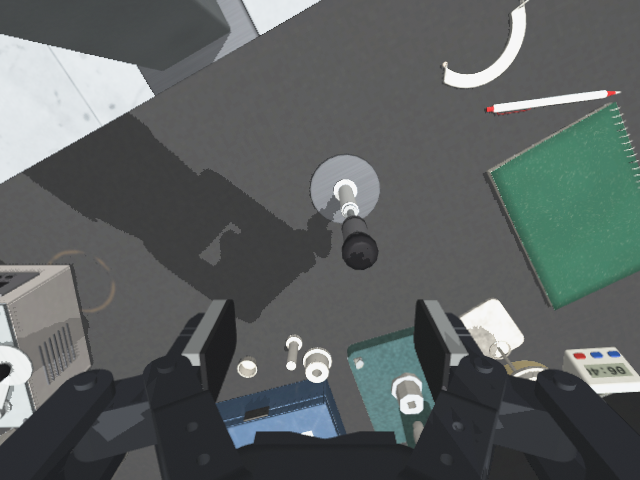

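The wrist view shows the cap top at about (360,251), the stand foot at about (345,188) and the open fingers on either side.

```bash
python3 - <<'E'
from h import *
W=calw("w4.npz");w=cv2.imread("pics/w4.png");g=cv2.cvtColor(w,6)
sub=(g[228:275,335:385]<48).astype(np.uint8)*255
q=max(cv2.findContours(sub,0,1)[0],key=cv2.contourArea);(cx,cy),r=cv2.minEnclosingCircle(q);print(cx+335,cy+228,r)
print("cap w",onz(W,360,251,.222),"foot w",onz(W,345,188,.012))
m=(g[150:228,305:385]>85).astype(np.uint8)*255
q=max(cv2.findContours(m,0,1)[0],key=cv2.contourArea);e=cv2.fitEllipse(cv2.convexHull(q));print(e,onz(W,e[0][0]+305,e[0][1]+150,.012))
T=cal("top");t=cv2.imread("pics/t4.png")
s=bot.read_state();M=R.from_rotvec(s["tcp_rot"]).as_matrix()
for P in([.5015,.2365],[.5,.2365]): print(M.T@(np.r_[P,.174]-s["tcp_pos"]))
E
```

```text
359.17469787597656 250.7168674468994 18.753793716430664
cap w [0.50272066 0.24257255 0.222     ] foot w [0.50207582 0.24342555 0.012     ]Traceback (most recent call last):
  File "<stdin>", line 7, in <module>
cv2.error: OpenCV(4.12.0) /io/opencv/modules/imgproc/src/shapedescr.cpp:361: error: (-201:Incorrect size of input array) There should be at least 5 points to fit the ellipse in function 'fitEllipseNoDirect'
```

Emit:
nudge_tcp(motion={"aperture": [0.07,0.07,0.07,0.07,0.07,0.07,0.07,0.07,0.07,0.07,0.07],"x": [-0.006,-0.0063,0,0,0,0,0,0,0,0,0],"y": [0.011,0.0105,0,0,0,0,0,0,0,0,0],"z": [0,0,0.02,0.03,0.03,0.03,0.02,0.012,0.0086,0,0],"ax": [0,0,0,0,0,0,0,0,0,0,0],"ay": [0,0,0,0,0,0,0,0,0,0,0],"az": [0,0,0,0,0,0,0,0,0,0,0]})

```text
clock: 9.2
tcp_pos: [0.5027, 0.24, 0.1754]
tcp_rot: [0.733, 3.054, 0.001]
ft_force: [-0.5, 0.8, 0.8]
finger_gap: 0.0701
finger_force: 0.0
```

Emit:
nudge_tcp(motion={"aperture": [0.03,0.03,0.03,0.03,0.015,0.015,0.015,0.015,0.015],"x": [0,0,0,0,0,0,0,0,0],"y": [0,0,0,0,0,0,0,0,0],"z": [0,0,0,0,0,0,0,0,0],"ax": [0,0,0,0,0,0,0,0,0],"ay": [0,0,0,0,0,0,0,0,0],"az": [0,0,0,0,0,0,0,0,0]})

```text
clock: 10.1
tcp_pos: [0.5023, 0.2399, 0.1749]
tcp_rot: [0.733, 3.055, 0.001]
ft_force: [-0.2, 1.1, 3.3]
finger_gap: 0.0198
finger_force: 58.5
```

```bash
python3 - <<'E'
from h import *
c=bot.get_calibration("wrist");np.savez("w5.npz",p=c["position"],a=c["attitude"])
w=bot.camera("wrist");s=bot.camera("scene");cv2.imwrite("pics/w5.png",w)
o=np.hstack([cv2.resize(w[130:400,220:490],(480,480),interpolation=2),cv2.resize(s[120:260,180:270],(309,480),interpolation=2)])
cv2.imwrite("pics/c5.png",o);print(bot.read_state()["moment"])
E
```

```text
[ 0.22054419 -0.05492646  0.053342  ]
```

View pics/c5.png

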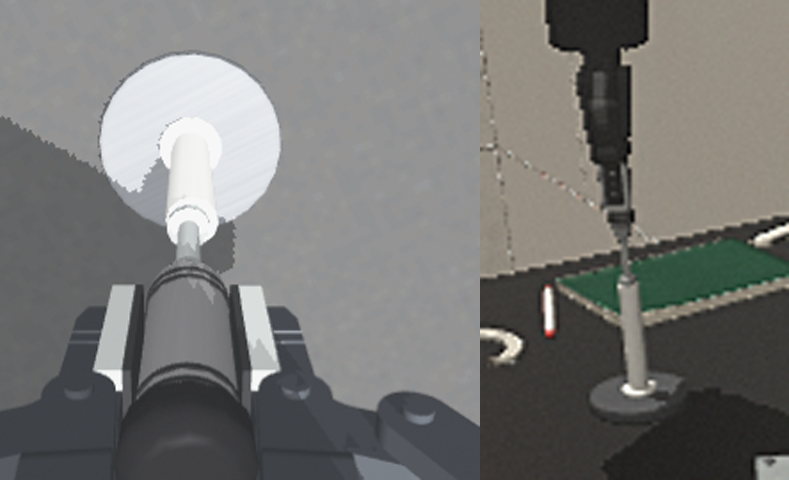

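The grip is held at a 19.8 mm gap with the probe upright and the rod still in the stand. Next I lift it straight up.

Emit:
nudge_tcp(motion={"aperture": [0.01,0.01,0.01,0.01,0.01,0.01,0.01,0.01,0.01,0.01,0.01,0.01,0.01,0.01],"x": [0,0,0,0,0,0,0,0,0,0,0,0,0,0],"y": [0,0,0,0,0,0,0,0,0,0,0,0,0,0],"z": [-0.005,-0.01,-0.01,-0.015,-0.02,-0.02,-0.02,-0.02,-0.02,-0.015,-0.005,0,0,0],"ax": [0,0,0,0,0,0,0,0,0,0,0,0,0,0],"ay": [0,0,0,0,0,0,0,0,0,0,0,0,0,0],"az": [0,0,0,0,0,0,0,0,0,0,0,0,0,0]})

```text
clock: 11.6
tcp_pos: [0.5019, 0.2397, 0.3339]
tcp_rot: [-0.733, -3.054, 0.001]
ft_force: [0.4, 0.3, -0.9]
finger_gap: 0.0196
finger_force: 58.4
```

```bash
python3 - <<'E'
from h import *
c=bot.get_calibration("wrist");np.savez("w6.npz",p=c["position"],a=c["attitude"])
w=bot.camera("wrist");s=bot.camera("scene");cv2.imwrite("pics/w6.png",w);cv2.imwrite("pics/s6.png",s)
o=np.hstack([cv2.resize(w[130:400,220:490],(480,480),interpolation=2),cv2.resize(s[90:230,180:270],(309,480),interpolation=2)])
cv2.imwrite("pics/c6.png",o)
st=bot.read_state();M=R.from_rotvec(st["tcp_rot"]).as_matrix();p=st["tcp_pos"]
ax=lambda d:p+M@np.array([0,0,d-.0187])   # d below grip point
P=[ax(d) for d in(0,76,78,81,84,130,176)] if 0 else [ax(d) for d in(0,.078,.081,.084,.130,.176)]
print("wrist",proj(cal("wrist"),P).round(1).tolist());print("scene",proj(cal("scene"),P).round(1).tolist())
E
```

```text
wrist [[322.7, 337.8], [323.1, 258.6], [323.2, 256.6], [323.2, 254.7], [323.3, 230.4], [323.4, 213.0]]
scene [[211.8, 112.6], [215.0, 143.1], [215.2, 144.2], [215.3, 145.4], [217.1, 162.5], [218.8, 179.0]]
```

View pics/c6.png

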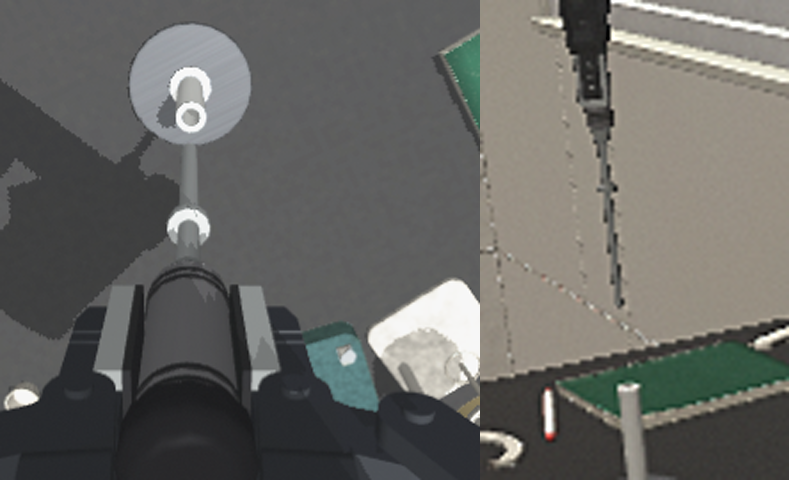

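The probe is out and upright. Tip and collar appear about 2.5 px right of the prediction in the wrist view, which looks like a constant camera bias I can correct for. Next I carry it over the tube at height.

Emit:
nudge_tcp(motion={"aperture": [0.01,0.01,0.01,0.01,0.01,0.01,0.01,0.01,0.01,0.01,0.01,0.01,0.01,0.01,0.01,0.01,0.01,0.01,0.01,0.01],"x": [-0.006,-0.01,-0.01,-0.01,-0.01,-0.01,-0.01,-0.01,-0.01,-0.01,-0.01,-0.01,-0.01,-0.01,-0.01,-0.01,-0.01,-0.006,0,0],"y": [-0.014,-0.025,-0.025,-0.025,-0.025,-0.025,-0.025,-0.025,-0.025,-0.025,-0.025,-0.025,-0.025,-0.025,-0.025,-0.025,-0.02,-0.011,0,0],"z": [0,0,0,0,0,0,0,0,0,0,0,0,0,0,0,0,0,0,0,0],"ax": [0,0,0,0,0,0,0,0,0,0,0,0,0,0,0,0,0,0,0,0],"ay": [0,0,0,0,0,0,0,0,0,0,0,0,0,0,0,0,0,0,0,0],"az": [0,0,0,0,0,0,0,0,0,0,0,0,0,0,0,0,0,0,0,0]})

```text
clock: 13.7
tcp_pos: [0.4647, -0.2122, 0.3345]
tcp_rot: [-0.733, -3.054, -0.001]
ft_force: [-0.0, 0.8, -1.2]
finger_gap: 0.0194
finger_force: 58.5
```

```bash
python3 - <<'E'
from h import *
c=bot.get_calibration("wrist");np.savez("w7.npz",p=c["position"],a=c["attitude"])
w=bot.camera("wrist");s=bot.camera("scene");t=bot.camera("top")
for n,i in zip("wst",(w,s,t)):cv2.imwrite(f"pics/{n}7.png",i)
o=np.hstack([cv2.resize(w[160:280,260:390],(480,443),interpolation=2),cv2.resize(s[165:285,260:346],(317,443),interpolation=2)])
cv2.imwrite("pics/c7.png",o)
st=bot.read_state();M=R.from_rotvec(st["tcp_rot"]).as_matrix();p=st["tcp_pos"];print(p)
P=[p+M@np.array([0,0,d-.0187]) for d in(0,.081,.130,.176)]
print("wrist",proj(cal("wrist"),P).round(1).tolist());print("scene",proj(cal("scene"),P).round(1).tolist())
B=[[.465,-.2128,.12]];print(proj(cal("wrist"),B),proj(cal("scene"),B))
E
```

```text
[ 0.46497894 -0.2116582   0.33476904]
wrist [[322.6, 337.8], [323.1, 256.6], [323.3, 230.3], [323.4, 212.9]]
scene [[293.6, 145.7], [295.0, 190.5], [295.9, 215.8], [296.6, 238.5]]
[[322.3614295  197.61764429]] [[297.80539969 265.64436764]]
```

View pics/c7.png

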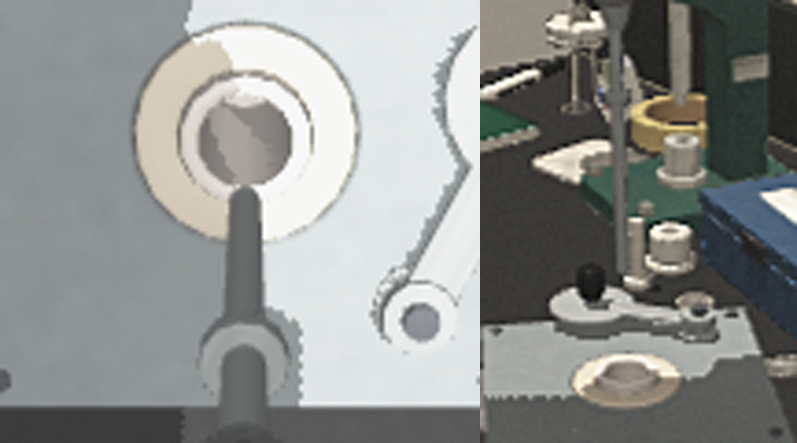

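Wrist view: tip end at (326.6,211), collar at (326.6,257) and bore centre at (326.9,198), all in one column. Scene view: rod tip at about (299,239) above the bore at about (299.5,267). I'll fit these precisely.

```bash
cat > fit.py <<'E'
from h import *
import sys
n=sys.argv[1]; W=calw(f"w{n}.npz");S=cal("scene")
w=cv2.imread(f"pics/w{n}.png");s=cv2.imread(f"pics/s{n}.png")
def rod(im,rows,uc,hw):
    g=cv2.cvtColor(im,6).astype(float);out=[]
    for r in rows:
        a=g[r,int(uc)-hw:int(uc)+hw+1];x=np.arange(int(uc)-hw,int(uc)+hw+1)
        d=np.diff(a);i,j=np.argmin(d[:hw+1]),hw-1+np.argmax(d[hw-1:]) # dark rod between brighter sides
        out.append((x[i]+x[j]+1)/2)
    return np.array(out)
g0=[.465,-.2125,.12]
for lo in(170,190,205):print("w bore",bore(w,W,g0,lo,r=20)[:2])
for lo in(140,150,160,170):
    try:print("s bore",bore(s,S,g0,lo,r=14)[:2])
    except Exception as e:print(e)
r=np.arange(216,246);print("w rod",rod(w,r,326.5,12).tolist())
g=cv2.cvtColor(s,6);print(g[196:240:4,290:308]);print(g[256:280,286:314])
E
python3 fit.py 7
```

```text
w bore (array([325.84062576, 201.6008873 ]), array([26.47242546, 35.34362411]))
w bore (array([325.92434502, 201.42430305]), array([26.43982506, 35.71161652]))
w bore (array([319.6999588 , 199.87854576]), array([42.72580338, 51.20453262]))
s bore (array([298.70694447, 274.86284828]), array([23.60567284, 32.68147278]))
s bore (array([298.7349844 , 274.78562927]), array([23.7047081, 32.7584877]))
s bore (array([297.29745483, 273.3470192 ]), array([22.7560463 , 36.69734955]))
s bore (array([296.98704433, 270.26915359]), array([26.88809204, 43.57682037]))
w rod [326.0, 326.0, 326.0, 326.0, 326.0, 326.0, 326.0, 326.0, 326.0, 326.0, 325.5, 325.5, 325.5, 325.5, 325.5, 325.5, 325.5, 325.5, 325.5, 325.5, 325.5, 326.0, 326.0, 326.0, 326.0, 326.0, 326.0, 327.0, 328.0, 328.0]
[[ 57  56  47  70 168 128  98 104  89 144 143 175 184 185 167  90  62  75]
 [ 59  58  56  55  53  71  99 106 102  66  47  98 111 112 111 112 114 115]
 [228 225 228 231 240 160  96 104 103  64  48  48  56 116 124 122 123 123]
 [114 118 125 127 131 111  93 101 100  96 127 135 138 116 102  87  82  81]
 [ 88  91  89  85  83  81
[... 2609 characters left out ...]
 89  86  88  89 103 105 125 148 155 157 156 156 152 151 149 154 154 153
  154 133 121 101  95  90  88  88  92  91]
 [ 89  90  90  87  84  86  92  98  97 106 107 117 119 120 118 109 107  97
   99  94  89  84  90  89  88  93  91  88]
 [ 92  91  91  88  89  87  84  81  85  88  87  89  88  89  89  87  86  89
   83  85  85  92  92  90  89  90  89  90]
 [ 89  87  90  89  90  87  88  89  89  87  87  86  89  89  90  89  88  89
   88  89  89  90  89  89  88  88  89  91]
 [ 91  90  90  89  87  88  91  90  91  91  90  90  91  89  84  89  88  89
   89  89  85  88  92  89  89  91  92  90]
 [ 88  91  88  89  91  89  90  90  92  90  87  90  90  87  89  89  87  89
   89  89  88  88  88  92  91  88  90  88]]
```

Emit:
nudge_tcp(motion={"aperture": [0.01,0.01,0.01,0.01,0.01,0.01,0.01,0.01,0.01,0.01,0.01,0.01],"x": [0,0,0,0,0,0,0,0,0,0,0,0],"y": [0,0,0,0,0,0,0,0,0,0,0,0],"z": [0.01,0.015,0.015,0.015,0.015,0.015,0.015,0.01,0.01,0,0,0],"ax": [0,0,0,0,0,0,0,0,0,0,0,0],"ay": [0,0,0,0,0,0,0,0,0,0,0,0],"az": [0,0,0,0,0,0,0,0,0,0,0,0]})

```text
clock: 15.05
tcp_pos: [0.4652, -0.2126, 0.2152]
tcp_rot: [0.732, 3.054, -0.0]
ft_force: [-0.3, 0.7, -1.2]
finger_gap: 0.0193
finger_force: 58.5
```

```bash
python3 - <<'E'
from h import *
c=bot.get_calibration("wrist");np.savez("w8.npz",p=c["position"],a=c["attitude"])
w=bot.camera("wrist");s=bot.camera("scene")
for n,i in zip("ws",(w,s)):cv2.imwrite(f"pics/{n}8.png",i)
o=np.hstack([cv2.resize(w[180:300,260:390],(480,443),interpolation=2),cv2.resize(s[215:285,275:325],(317,443),interpolation=2)])
cv2.imwrite("pics/c8.png",o);print(bot.read_state()["tcp_pos"])
E
```

```text
[ 0.46515106 -0.21262356  0.21518671]
```

View pics/c8.png

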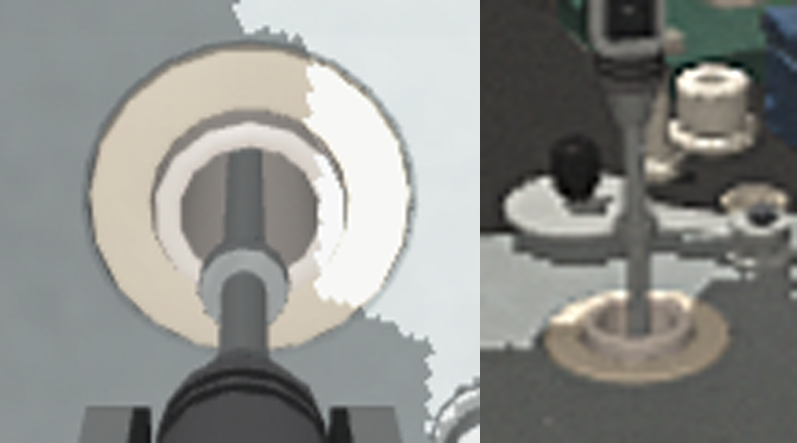

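The rod is inside the bore. In the wrist view the rod sits at 245 against the ring centre at 250 (about 0.8 mm off in tool y). In the scene view it is 637 against 639, which is well centred. I'll nudge it and lower the last 31 mm.

Emit:
nudge_tcp(motion={"aperture": [0.01,0.01,0.01,0.01,0.01,0.01,0.01,0.01,0.01,0.01],"x": [-0.0003,0,0,0,0,0,0,0,0,0],"y": [0.0008,0,0,0,0,0,0,0,0,0],"z": [0,0.008,0.008,0.007,0.005,0.003,0,0,0,0],"ax": [0,0,0,0,0,0,0,0,0,0],"ay": [0,0,0,0,0,0,0,0,0,0],"az": [0,0,0,0,0,0,0,0,0,0]})

```text
clock: 16.15
tcp_pos: [0.4657, -0.212, 0.1839]
tcp_rot: [0.733, 3.054, -0.0]
ft_force: [0.0, 0.2, -1.7]
finger_gap: 0.0195
finger_force: 58.6
```

```bash
python3 - <<'E'
from h import *
w=bot.camera("wrist");s=bot.camera("scene")
for n,i in zip("ws",(w,s)):cv2.imwrite(f"pics/{n}9.png",i)
o=np.hstack([cv2.resize(w[200:320,260:390],(480,443),interpolation=2),cv2.resize(s[235:285,280:316],(317,443),interpolation=2)])
cv2.imwrite("pics/c9.png",o);print(bot.read_state()["tcp_pos"])
E
```

```text
[ 0.46564975 -0.21196611  0.18385865]
```

View pics/c9.png

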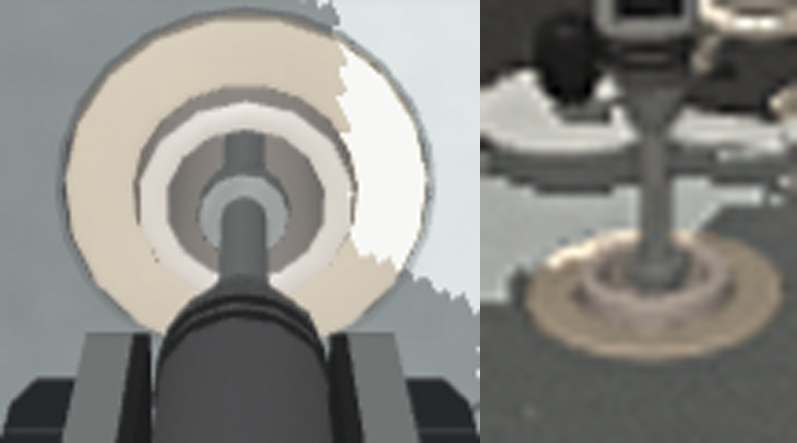

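The collar sits level and concentric with the bore in both views. Wrist view: collar at 244 against bore at 246. Scene view: 653 against 654. The implied collar height is about 120 mm, so I'm handing in.

```bash
python3 -c "
from plant import bot
print(bot.job_done())"
```

```text
the job is handed in; nothing more can be done
None
```

I handed the job in with the cover swung well aside and the probe held still and upright, its collar level with the tube rim and centred to about 1 mm by my camera measurements; the hand-in returned no verdict.

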